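Set the coarse and fine heat knobs of the wax warmer

TASK

The grafting wax stands on the white warmer and needs its heat set. On the warmer's pair of stacked knobs, first turn the large lower coarse knob so that its red pointer is at the red mark on the box, then turn the small upper fine knob so that its blue pointer is at the blue mark, leaving the coarse knob where you set it. Do not touch the green mist controller, which has the same knobs.

Things in the scene. Friction and masses are not known exactly. Their poses are not given: they have to be found in the camera images.
- warmer: Wax warmer: white box fixed to the table, 114 mm wide (y), x -56 to +144 mm, 45 mm high. Origin: on the table, straight below the axis of its two stacked knobs; z up; +x runs from the knobs to the hot plate, where a gold-lidded wax tin stands (71 mm across, centred at x = +98 mm, top 80 mm up). Marks on the box top, 42 to 55 mm from the axis: red at -0.9 rad from +x, blue at +0.9 rad.
- warmer_coarse (a joint): Warmer's lower black knob, rad: 0 with its red stripe at the red mark, growing anticlockwise seen from above; range -2.4 to 2.4, starts at 0.6 to 1.3 (turn clockwise). Round, on the upright axis; above the table: skirt 76 mm across at 45-51 mm, ribbed grip 56 mm across at 51-77 mm. Stays as left; turns with about 0.05 N m, independent of the fine knob.
- warmer_fine (a joint): Warmer's upper white knob, rad: 0 with its blue stripe at the blue mark, growing anticlockwise seen from above; range -2.4 to 2.4, starts at -1.3 to -0.6 (turn anticlockwise). Round, 34 mm across, on the same axis, standing on the coarse knob, 77 to 107 mm above the table. Blue stripe from the middle of its top to the rim and down the side. Stays as left; about 0.025 N m.
- mister: Mist controller, not to be touched: green box fixed to the table, 110 mm wide (y), x -56 to +72 mm, 45 mm high, 0.15 m or more left or right of the warmer, with the same pair of knobs (up to 107 mm high) but no plate or tin. Origin: on the table, below the axis of its knobs; z up.

How it is judged:
By the outcome, as a careful person would: the job done as asked, in the order asked, and still so for the second after the job is handed in, with the robot touching nothing.
It also fails if it takes over 45 s, if anything falls off the work surface, if the arm or the gripper's body presses on something with over 40 N, if the wrist force passes 120 N, or if a joint passes its speed limit or range.

ROBOT

A 6-joint arm with a two-finger parallel gripper is mounted at the origin on the work surface; the furniture and walls round the work are solid. World frame = base frame: x ahead of the robot, y to its left, z up, the work surface at z = 0. Lengths are in mm, angles in degrees, forces in N, time in s.
With the tool pointing down it reaches from about 300 to 850 mm from the base axis. Payload 4.2 kg.
Tool frame: the origin (TCP) lies midway between the tips of the shut fingers; the grasp point (between the pads) lies env.hold_point_z behind it (env.hold_point_z is the distance from the TCP to the grasp point, in mm); z points along the fingers, y is the line along which they close (so a half turn about z gives the same grasp; the last joint's range is limited). The gripper opens to 91 mm and grips with 3 to 60 N. Pads are 32 mm wide; open, the fingers measure 118 mm over their backs; the gripper's body (76 mm by 178 mm) begins 60 mm behind the grasp point.
Start: joints at [-69.099, 18.312, 89.639, -0, 72.044, -1.146], TCP at [215.844, -532.968, 213.976] pointing down, gripper open.
Joint ranges: [-177.97, 177.97], [-48.28, 115.42], [12.27, 149.76], [-77.06, 257.06], [2.81, 150.46], [-146.56, 146.56]. Speed limits (degrees/s): [147.25, 147.25, 180, 180, 180, 180].

INTERFACE

Orientations are given as [roll, pitch, yaw] about the fixed x, y, z axes, in that order (R = Rz(yaw) Ry(pitch) Rx(roll)).
In Python, from workcell import env, viewer, spotter gives the robot as it stands.
- The arm moves only by the tool apply_moves, never from a script. Its arguments are lists of equal length, an entry for each row: "delta_pos": the shift along the world's x, y, z normalised to -1 to 1, where 1 is 120 mm, a list of three; "rot": the turn, a rotation vector about the world's x, y, z normalised to -1 to 1, where 1 is 1.5 rad, a list of three; "hand": the opening, from 0 (shut) to 1 (fully open). A call has 1 to 10 rows; each row is the pose to reach, as a shift and turn from the pose commanded when the call began; what a row does not reach only later rows make up. A row lasts 1/12 s, in which the tool goes at most 41.7 mm and 7.16 degrees, less where a joint would pass 70% of its speed; a pose out of reach is approached as far as the arm can. A call with a number of a shift or a turn outside -1 to 1 is refused whole. A call with a gripper value outside its range is refused whole. The fingers move at their own pace and stop on an object; "newtons" is the grip in N (left out, the last holds). Time passes only in rows, so rows that repeat a pose let the fingers close. It gives the time, the measured TCP pose, the force, the opening and the grip force at its end, in the units of the state.
- env.state(): the state, without advancing time (a new reading comes with each control period).
- viewer.grab_frame(name): name is "scene" or "side" or "wrist"; returns a dict with "pixels" (480x640x3 uint8, red, green, blue), "camera_matrix" (3x3 intrinsics, pixels), "R" (3x3) and "t" (3): a world point X has camera coordinates R X + t; the wrist camera has in their place "mount" (4x4, takes a point from camera to tool coordinates, whose origin is the TCP and whose axes are the flange's). Camera axes: x right, y down, z forward; pixel columns grow to the right and rows downward; lengths in mm; the calibration is good to about 2 mm. A picture is of the moment at which its call begins: read the wrist's pose just before it. There is no depth.
- env.job_done(): hands the job in; it is judged then, once.
Trained networks look in a picture, given as the dict that the camera call returned (one of the last four; its "shot" number tells which), for a name from the list of things; names that differ only in an ending like _2 or _b are one class to them, and where a whole thing is asked for, a point or a joint stands for the part that bears it (a point fixed in the world has none). Each returns a list of dicts, best first, with "score" (0 to 1); they miss things now and then, are a little off and sometimes report something else, mostly with a low value. They report only what shows in the picture. A call takes as long as a camera call.
- spotter.trace(picture, query): "mask" (480x640 bool, what is visible of it) and "box" ([centre column, centre row, width, height] in pixels, round what is visible of it).
- spotter.landmark_of(picture, query): "position" ([column, row] in pixels: a listed point, or the origin of a listed thing).
The state is a dict: "time_s": time; "qpos": joint angles; "qvel": joint speeds; "effort": joint torques, N m; "ee_pos": TCP position; "ee_rot": TCP orientation; "force": force on the tool from outside, world axes, zero at the start; "torque": the same for the moment, N m; "gripper_width": finger opening in mm; "gripper_force": force on a finger pad.
Only numpy, scipy, OpenCV 4.12 (cv2) and the standard library are available. Lean on these libraries where they do the work, as an engineer would, in place of code of your own. Each camera call takes 0.05 s, during which the arm holds its last target. There are 200 camera calls.

## Working session

There is one attempt and no reset: what is moved stays moved. The work goes in short steps, Python scripts to look and compute and a tool call to move; the robot and the scene stay as the last step left them, time stands still between calls to the robot, and variables do not carry over. Pictures are saved under pics/ and viewed, at most 10 in all, crops included, and the job is handed in when it is done.

Besides the shell and the picture viewer there is one more tool, called as name(argument=value, ...) on one line, values as JSON. apply_moves: Moves the arm, as the interface text tells. Its arguments: {"type":"object","properties":{"delta_pos":{"type":"array"},"rot":{"type":"array"},"hand":{"type":"array"},"newtons":{"type":"number"}},"required":["delta_pos","rot","hand"]}

```bash
mkdir -p pics; ls
cat > h.py <<'E'
import numpy as np,cv2
from workcell import env,viewer,spotter
def grab(n):
    s=env.state(); f=viewer.grab_frame(n); f['st']=s; return f
def save(f,p): cv2.imwrite('pics/'+p,np.ascontiguousarray(f['pixels'][:,:,::-1]))
def ray(f,px):
    K=np.array(f['camera_matrix']); d=np.linalg.inv(K)@[px[0],px[1],1]
    R=np.array(f['R']);t=np.array(f['t'])
    return -R.T@t, R.T@d
def onz(f,px,z):
    c,d=ray(f,px); return c+d*(z-c[2])/d[2]
E
python3 - <<'E'
from h import *
print(env.hold_point_z, env.state())
a=grab('scene');b=grab('side')
both=np.hstack([a['pixels'],b['pixels']])
save(a,'s.png');save(b,'d.png')
for n,f in(('scene',a),('side',b)):
    for q in('warmer','mister','warmer_coarse','warmer_fine'):
        for r in spotter.landmark_of(f,q)[:2]: print(n,q,'lm',r['score'],r['position'],onz(f,r['position'],0).round())
        for r in spotter.trace(f,q)[:3]: print(n,q,'tr',r['score'],np.round(r['box']))
E
```

```text
pics
18.8 {'time_s': 0.0, 'qpos': array([-6.90982854e+01,  1.83497441e+01,  8.97084441e+01, -5.88768044e-04,
        7.20433771e+01, -1.14651599e+00]), 'qvel': array([0.07588269, 0.08187814, 0.00051305, 0.05669697, 0.02888819,
       0.02906084]), 'effort': array([-4.60581814e-04, -4.12464559e+01, -2.31976086e+01,  7.27878464e-02,
        4.57396335e-02, -1.48074710e-04]), 'ee_pos': array([ 215.65275736, -532.46322151,  213.12549267]), 'ee_rot': array([-1.79898444e+02, -1.47257842e-03,  2.20484113e+01]), 'force': array([0.35556024, 0.00283359, 0.56942922]), 'torque': array([-0.03208215, -0.00975716,  0.00695375]), 'gripper_force': 0.0, 'gripper_width': 91.22619065801089}
scene warmer lm 0.8 [251.7, 310.5] [434.   0.   0.]
scene warmer tr 0.85 [238. 290. 129. 116.]
scene mister tr 0.83 [327. 241.  26.  40.]
scene mister tr 0.25 [238. 290. 129. 118.]Traceback (most recent call last):
  File "<stdin>", line 8, in <module>
ValueError: it knows: mister, warmer
```

Run:
```python
from h import *
a=grab('scene');b=grab('side')
for q in('warmer','mister'):
    for r in spotter.landmark_of(b,q)[:2]: print(q,'lm',r['score'],r['position'],onz(b,r['position'],0).round())
    for r in spotter.trace(b,q)[:3]: print(q,'tr',r['score'],np.round(r['box']))
for f in(a,b): print(ray(f,(320,240)))
```

```text
warmer lm 0.72 [315.1, 315.0] [433.  -2.   0.]
warmer tr 0.6 [315. 274.  26.  33.]
warmer tr 0.56 [283. 300. 154.  88.]
mister lm 0.73 [331.7, 222.6] [ 451. -212.    0.]
mister tr 0.93 [325. 206.  94.  74.]
(array([-92.35076982, 179.7482262 , 643.66376323]), array([ 0.64506853, -0.3679105 , -0.66974917]))
(array([316.3792937 , 524.56761   , 644.66526715]), array([ 0.15185192, -0.72137024, -0.67579983]))
```

View pics/s.png

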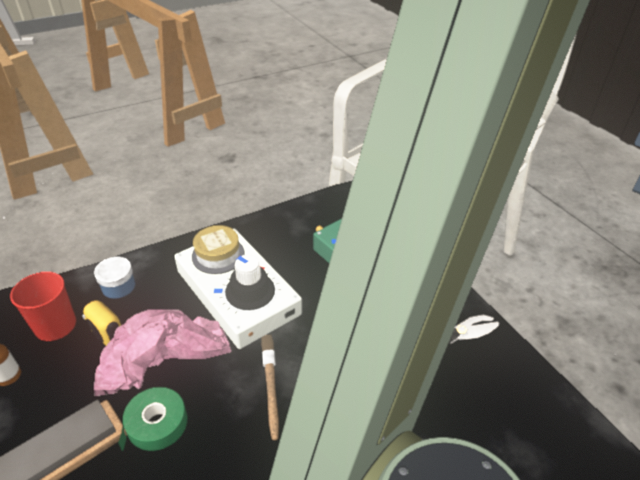

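View pics/d.png

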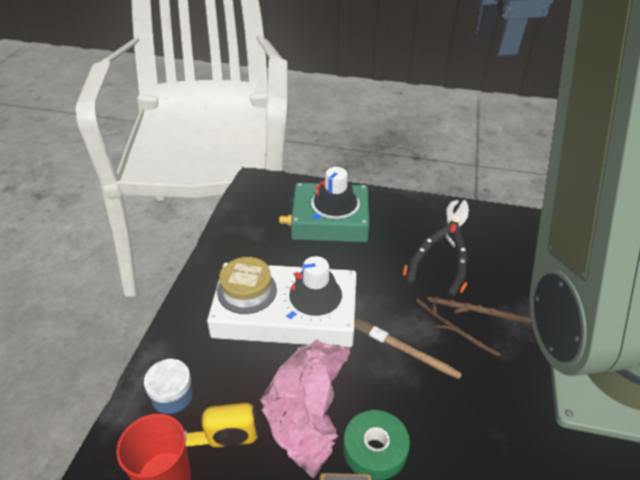

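The scene view shows the white warmer with its fine knob at about (248,265) and the arm hiding most of the mister. The side view shows the warmer knobs at about (316,275), the tin at (246,275) and the green mister behind at (330,205). So the warmer is near (433,-1) with little yaw, and the mister is near (451,-212). I'll travel at height, above everything on the way.

apply_moves(delta_pos=[[0.3,0.33,0.1],[0.6,0.66,0.2],[0.8,1,0.2],[0.8,1,0.2]], rot=[[0,0,0],[0,0,0],[0,0,0],[0,0,0]], hand=[1,1,1,1])

```text
time_s: 0.93
ee_pos: [313.2, -411.0, 238.6]
ee_rot: [180.0, -0.1, 22.1]
force: [0.6, -0.8, -0.5]
gripper_width: 91.2
gripper_force: 0.0
```

apply_moves(delta_pos=[[0.1,0.33,0],[0.2,0.66,0],[0.3,1,0],[0.3,1,0]], rot=[[0,0,0],[0,0,0],[0,0,0],[0,0,0]], hand=[1,1,1,1])

```text
time_s: 1.27
ee_pos: [348.7, -287.0, 238.2]
ee_rot: [-179.8, -0.1, 22.4]
force: [0.1, 0.3, -0.5]
gripper_width: 91.2
gripper_force: 0.0
```

apply_moves(delta_pos=[[0.1,0.33,0],[0.2,0.66,0],[0.3,1,0],[0.3,1,0]], rot=[[0,0,0],[0,0,0],[0,0,0],[0,0,0]], hand=[1,1,1,1])

```text
time_s: 1.6
ee_pos: [385.0, -167.6, 238.2]
ee_rot: [-179.9, -0.1, 22.4]
force: [-0.3, -0.0, -0.1]
gripper_width: 91.4
gripper_force: 0.0
```

apply_moves(delta_pos=[[0.1,0.33,0],[0.2,0.66,0],[0.2,1,0],[0.2,1,0],[0.2,1,0]], rot=[[0,0,0],[0,0,0],[0,0,0],[0,0,0],[0,0,0]], hand=[1,1,1,1,1])

```text
time_s: 2.02
ee_pos: [408.0, -51.9, 238.1]
ee_rot: [180.0, 0.0, 22.3]
force: [-1.4, 0.7, 1.0]
gripper_width: 91.1
gripper_force: 0.0
```

Run:
```python
from h import *
w=grab('wrist');save(w,'w1.png')
print(w['mount'],w['camera_matrix'],w['st']['ee_pos'],w['st']['ee_rot'])
```

```text
[[-3.11353520e-04 -9.65570708e-01 -2.60140559e-01  7.27891564e+01]
 [ 9.99999929e-01 -3.56293746e-04  1.25598662e-04  6.43806192e-01]
 [-2.13960844e-04 -2.60140502e-01  9.65570750e-01 -1.71175499e+02]
 [ 0.00000000e+00  0.00000000e+00  0.00000000e+00  1.00000000e+00]] [[405.90578944   0.         325.80907725]
 [  0.         405.90578944 236.30493516]
 [  0.           0.           1.        ]] [408.01170117 -51.91148857 238.10555113] [1.79958880e+02 1.67075657e-03 2.23159806e+01]
```

View pics/w1.png

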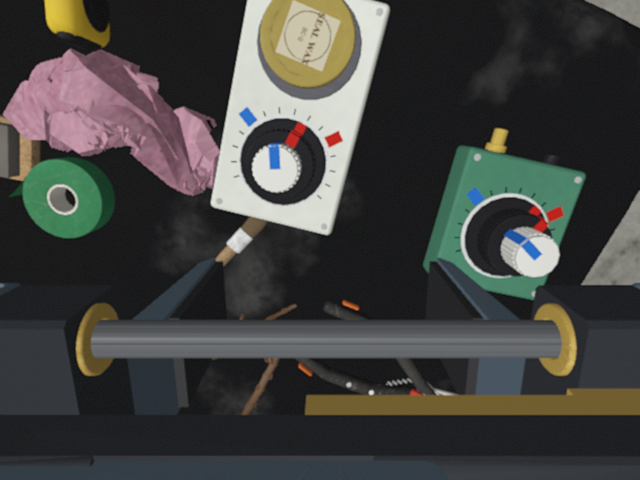

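The wrist view looks down on the warmer. The fine knob top is at about (275,167) with its blue stripe at (275,155). The red coarse stripe is at (296,135), the blue mark at (248,117) and the red mark at (334,139).

```bash
cat >> h.py <<'E'
from scipy.spatial.transform import Rotation as Ro
from scipy.optimize import least_squares
def wfix(w):
    s=w['st'];T=np.eye(4);T[:3,:3]=Ro.from_euler('xyz',s['ee_rot'],degrees=True).as_matrix();T[:3,3]=s['ee_pos']
    M=np.linalg.inv(T@np.array(w['mount']));w['R']=M[:3,:3];w['t']=M[:3,3];return w
def blobs(f,roi,amin=6):
    x0,x1,y0,y1=roi;hsv=cv2.cvtColor(np.ascontiguousarray(f['pixels']),cv2.COLOR_RGB2HSV)
    H,S,V=[hsv[...,i].astype(int) for i in range(3)];out=[]
    for n,m in(('red',((H<6)|(H>172))&(S>150)&(V>80)),('blue',(H>100)&(H<120)&(S>140)&(V>80))):
        z=np.zeros(m.shape,np.uint8);z[y0:y1,x0:x1]=m[y0:y1,x0:x1]
        k,l,st,c=cv2.connectedComponentsWithStats(z)
        for i in range(1,k):
            if st[i,4]>=amin: out.append((n,c[i],st[i,4],np.argwhere(l==i)[:,::-1]))
    return out
E
python3 - <<'E'
from h import *
w=wfix(grab('wrist'));b=grab('side')
print('wrist');
for n,c,a,p in blobs(w,(215,360,95,230)): print(n,c.round(1),a,'z45',onz(w,c,45).round(1),'z77',onz(w,c,77).round(1),'z107',onz(w,c,107).round(1))
print('side')
for n,c,a,p in blobs(b,(250,350,240,330)): print(n,c.round(1),a,'z45',onz(b,c,45).round(1),'z77',onz(b,c,77).round(1),'z107',onz(b,c,107).round(1))
# white knob top
g=cv2.cvtColor(np.ascontiguousarray(w['pixels']),cv2.COLOR_RGB2GRAY)
for r in spotter.landmark_of(w,'warmer'): print(r, onz(w,r['position'],0))
big=cv2.resize(w['pixels'][90:240,205:365],None,fx=5,fy=5,interpolation=cv2.INTER_CUBIC)[:600]
save({'pixels':cv2.resize(w['pixels'][90:210,205:365],None,fx=5,fy=5,interpolation=cv2.INTER_CUBIC)},'w1c.png')
E
```

```text
wrist
red [293.5 134.1] 281 z45 [459.5  -2.8  45. ] z77 [461.   -4.8  77. ] z107 [462.3  -6.7 107. ]
red [331.8 138.2] 132 z45 [469.  -34.9  45. ] z77 [469.6 -34.2  77. ] z107 [470.1 -33.4 107. ]
blue [245.9 116.1] 149 z45 [458.2  40.6  45. ] z77 [459.7  34.7  77. ] z107 [461.2  29.2 107. ]
blue [272.4 142.6] 24 z45 [445.9  11.7  45. ] z77 [448.5   8.4  77. ] z107 [451.    5.3 107. ]
blue [272.2 156.7] 189 z45 [434.5   7.7  45. ] z77 [438.1   4.7  77. ] z107 [441.5   1.9 107. ]
side
red [297.6 275.2] 22 z45 [466.7 -33.3  45. ] z77 [458.6  -3.6  77. ] z107 [451.1  24.3 107. ]
red [293. 287.] 7 z45 [467.3  -9.   45. ] z77 [459.3  19.5  77. ] z107 [451.7  46.2 107. ]
blue [308.6 265.2] 20 z45 [455.6 -57.1  45. ] z77 [448.2 -26.   77. ] z107 [441.2   3.1 107. ]
blue [291.  314.8] 24 z45 [457.   41.6  45. ] z77 [449.5  67.4  77. ] z107 [442.5  91.5 107. ]
{'position': [286.8, 157.6], 'score': 0.97} [433.98195861  -1.82821081   0.        ]
```

View pics/w1c.png

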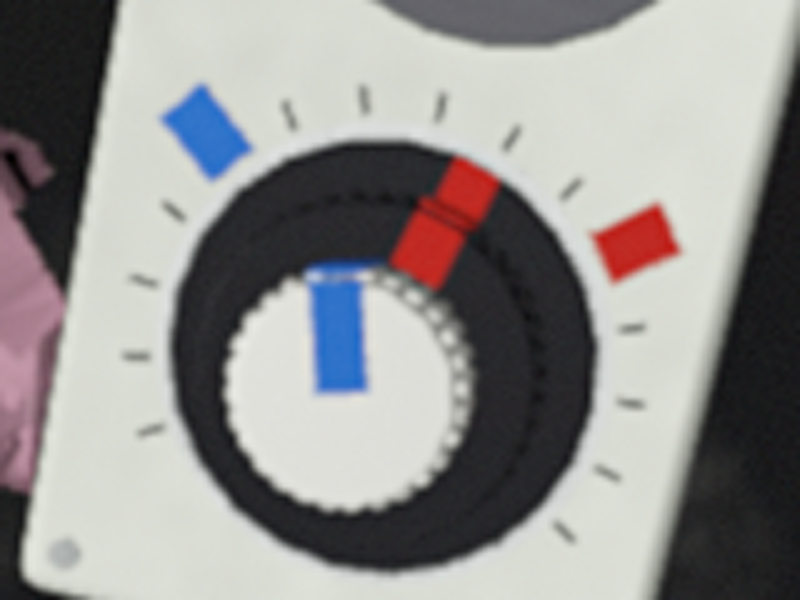

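```bash
cat >> h.py <<'E'
def measure(w,roi,ax=None,yaw=None,marks=True):
    B=blobs(w,roi)
    if marks:
        c={n:None for n in('red','blue')}
        for n in c:
            # mark: blob closest to expected ring/angle
            cand=[onz(w,b[1],45)[:2] for b in B if b[0]==n]
            g=np.array([434,-1.5]);y0=np.radians(8.2)+(0.9 if n=='blue' else -0.9)
            e=g+48.5*np.array([np.cos(y0),np.sin(y0)])
            c[n]=min(cand,key=lambda p:np.linalg.norm(p-e))
        d=c['blue']-c['red'];yaw=np.arctan2(-d[0],d[1])
        ax=(c['blue']+c['red'])/2-48.5*np.cos(.9)*np.array([np.cos(yaw),np.sin(yaw)])
        print('chord',np.linalg.norm(d).round(1),'yaw',np.degrees(yaw).round(2),'axis',ax.round(1))
    P=lambda n:np.vstack([b[3] for b in B if b[0]==n])
    pr=lambda px,z:np.array([onz(w,p,z)[:2] for p in px])-ax
    def ang(n,z,r0,r1):
        q=pr(P(n),z);r=np.linalg.norm(q,axis=1);a=np.arctan2(q[:,1],q[:,0])-yaw
        m=(r>r0)&(r<r1)&(abs(np.angle(np.exp(1j*a)))<2.6);v=q[m].mean(0)
        return round(float(np.angle(np.exp(1j*(np.arctan2(v[1],v[0])-yaw)))),3),int(m.sum())
    c1=ang('red',77,18,27.5);c2=ang('red',51,31,37.5);f=ang('blue',107,2,16.5)
    print('coarse top',c1[0]+.9,c1[1],'skirt',c2[0]+.9,c2[1],'fine',f[0]-.9,f[1])
    return ax,yaw
E
python3 - <<'E'
from h import *
measure(wfix(grab('wrist')),(215,360,95,230))
E
```

```text
chord 76.2 yaw 8.15 axis [433.8  -1.5]
coarse top 0.659 140 skirt 0.658 79 fine -0.6180000000000001 181
```

Coarse has to turn by -0.659 rad and fine by +0.618 rad. The axis is at (433.8,-1.5). I'll centre over it and go down around the coarse grip.

apply_moves(delta_pos=[[0.1,0.2,-0.2],[0.216,0.425,-0.4],[0.216,0.425,-0.7],[0.216,0.425,-0.95],[0.216,0.425,-0.95]], rot=[[0,0,0],[0,0,0],[0,0,0],[0,0,0],[0,0,0]], hand=[0.88,0.88,0.88,0.88,0.88], newtons=12)

```text
time_s: 2.68
ee_pos: [429.6, -2.7, 119.2]
ee_rot: [-179.7, 0.6, 22.0]
force: [-1.4, -0.5, -0.6]
gripper_width: 80.9
gripper_force: 0.0
```

Run:
```python
from h import *
print(env.state()['ee_pos'])
b=grab('side');save({'pixels':cv2.resize(b['pixels'][180:360,200:440],None,fx=3,fy=3)},'d2.png')
```

```text
[429.56432624  -2.70498058 119.19091444]
```

View pics/d2.png

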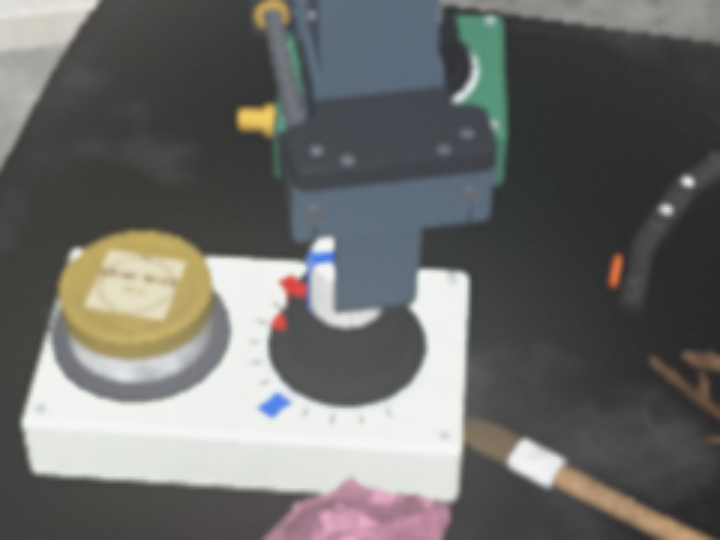

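The open fingers stand over the knobs at about (375,270) in the crop, clear of the tin and the mister. I'll check how well it has settled partway down.

apply_moves(delta_pos=[[0,0,0],[0,0,-0.1],[0,0,-0.1]], rot=[[0,0,0],[0,0,0],[0,0,0]], hand=[0.88,0.88,0.88])

```text
time_s: 2.98
ee_pos: [434.5, -2.7, 113.0]
ee_rot: [179.9, -0.1, 22.0]
force: [-1.3, 0.2, 0.3]
gripper_width: 80.4
gripper_force: 0.0
```

apply_moves(delta_pos=[[-0.005,0.01,-0.15],[-0.005,0.01,-0.3],[-0.005,0.01,-0.42],[-0.005,0.01,-0.48],[-0.005,0.01,-0.48],[-0.005,0.01,-0.48]], rot=[[0,0,0],[0,0,0],[0,0,0],[0,0,0],[0,0,0],[0,0,0]], hand=[0.88,0.88,0.88,0.88,0.88,0.88])

```text
time_s: 3.48
ee_pos: [434.2, -1.0, 55.5]
ee_rot: [180.0, -0.1, 22.0]
force: [-0.4, -1.3, -0.8]
gripper_width: 80.0
gripper_force: 0.0
```

apply_moves(delta_pos=[[0,0,0],[0,0,0],[0,0,0],[0,0,0],[0,0,0],[0,0,0]], rot=[[0,0,0],[0,0,0],[0,0,0],[0,0,0],[0,0,0],[0,0,0]], hand=[0.55,0.55,0.55,0.55,0.55,0.55], newtons=12)

```text
time_s: 3.98
ee_pos: [433.6, -0.8, 54.9]
ee_rot: [180.0, -0.0, 22.1]
force: [-0.2, -0.3, 4.4]
gripper_width: 56.2
gripper_force: 12.0
```

apply_moves(delta_pos=[[0,0,0],[0,0,0],[0,0,0],[0,0,0],[0,0,0],[0,0,0],[0,0,0],[0,0,0],[0,0,0],[0,0,0]], rot=[[0,0,-0.06],[0,0,-0.12],[0,0,-0.18],[0,0,-0.24],[0,0,-0.3],[0,0,-0.36],[0,0,-0.41],[0,0,-0.439],[0,0,-0.439],[0,0,-0.439]], hand=[0.55,0.55,0.55,0.55,0.55,0.55,0.55,0.55,0.55,0.55])

```text
time_s: 4.82
ee_pos: [433.6, -0.6, 54.9]
ee_rot: [-180.0, -0.0, -15.6]
force: [-0.7, 0.3, 6.4]
gripper_width: 56.3
gripper_force: 12.0
```

Run:
```python
from h import *
w=wfix(grab('wrist'));save(w,'w2.png'); print(w['st']['ee_rot'],w['st']['torque'])
```

```text
[-1.79979172e+02 -4.95589132e-02 -1.56331809e+01] [ 0.11135568  0.18758005 -0.06834549]
```

View pics/w2.png

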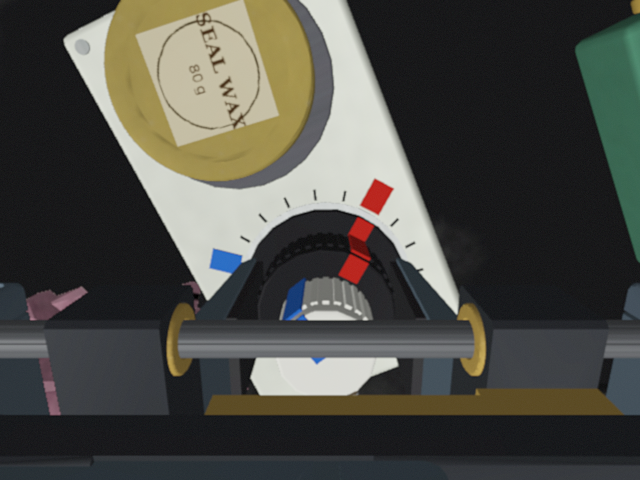

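The wrist view shows the red stripe, running (353,267) to (361,230), in line with the red mark at (376,196), and the blue mark at (225,261). I'll measure the angle before letting go.

Run:
```python
from h import *
w=wfix(grab('wrist'))
B=blobs(w,(200,420,170,310))
for n,c,a,p in B: print(n,c.round(1),a,onz(w,c,45).round(1))
ax=np.array([433.8,-1.5])
# mark angle and stripe angle by pixel, skirt plane 51 / top plane 77 / mark plane 45
red=np.vstack([b[3] for b in B if b[0]=='red'])
for nm,z,r0,r1 in(('mark',45,43,54),('skirt',51,32,37),('top',77,18,27)):
  for A in(ax,ax+[0,1]):
    q=np.array([onz(w,p,z)[:2] for p in red])-A;r=np.linalg.norm(q,axis=1);m=(r>r0)&(r<r1);v=q[m].mean(0)
    print(nm,m.sum(),np.arctan2(v[1],v[0]).round(3),np.linalg.norm(v).round(1))
```

```text
red [376.3 196.4] 590 [468.7 -34.9  45. ]
red [356.8 251.2] 1253 [446.1 -20.1  45. ]
blue [225.2 261. ] 516 [458.1  40.7  45. ]
blue [295.3 295.8] 412 [432.4  14.1  45. ]
mark 494 -0.764 48.4
mark 492 -0.779 48.5
skirt 220 -0.769 34.4
skirt 221 -0.79 34.4
top 496 -0.772 22.4
top 485 -0.802 22.5
```

Coarse is within about 0.01 rad of its mark. I'll open, rise to the fine knob and grip it.

apply_moves(delta_pos=[[0,0,0],[0,0,0],[0,0,0],[0,0,0],[0,0,0.12],[0,0,0.24],[0,0,0.24],[0,0,0.24]], rot=[[0,0,0],[0,0,0],[0,0,0],[0,0,0],[0,0,0],[0,0,0],[0,0,0],[0,0,0]], hand=[0.85,0.85,0.85,0.85,0.85,0.85,0.85,0.85])

```text
time_s: 5.58
ee_pos: [433.6, -0.8, 83.4]
ee_rot: [-180.0, -0.1, -15.7]
force: [0.4, 0.0, 0.8]
gripper_width: 77.8
gripper_force: 0.0
```

apply_moves(delta_pos=[[0,0,0],[0,0,0],[0,0,0],[0,0,0],[0,0,0],[0,0,0],[0,0,0],[0,0,0],[0,0,0]], rot=[[0,0,0],[0,0,0],[0,0,0],[0,0,0],[0,0,0],[0,0,0],[0,0,0],[0,0,0],[0,0,0]], hand=[0.3,0.3,0.3,0.3,0.3,0.3,0.3,0.3,0.3], newtons=10)

```text
time_s: 6.33
ee_pos: [433.2, -0.5, 83.1]
ee_rot: [-180.0, 0.0, -15.7]
force: [-0.3, 1.4, -1.5]
gripper_width: 33.9
gripper_force: 10.0
```

apply_moves(delta_pos=[[0,0,0],[0,0,0],[0,0,0],[0,0,0],[0,0,0],[0,0,0],[0,0,0],[0,0,0],[0,0,0],[0,0,0]], rot=[[0,0,0.06],[0,0,0.12],[0,0,0.18],[0,0,0.24],[0,0,0.3],[0,0,0.35],[0,0,0.39],[0,0,0.412],[0,0,0.412],[0,0,0.412]], hand=[0.3,0.3,0.3,0.3,0.3,0.3,0.3,0.3,0.3,0.3])

```text
time_s: 7.17
ee_pos: [433.2, -0.9, 83.1]
ee_rot: [180.0, 0.0, 19.7]
force: [0.6, -0.5, -2.1]
gripper_width: 33.8
gripper_force: 10.0
```

apply_moves(delta_pos=[[0,0,0],[0,0,0],[0,0,0],[0,0,0],[0,0,0.2],[0,0,0.5],[0,0,0.8],[0,0,0.8]], rot=[[0,0,0],[0,0,0],[0,0,0],[0,0,0],[0,0,0],[0,0,0],[0,0,0],[0,0,0]], hand=[0.7,0.7,0.7,0.7,0.7,0.7,0.7,0.7])

```text
time_s: 7.83
ee_pos: [437.5, -0.8, 185.4]
ee_rot: [179.7, -0.7, 19.7]
force: [0.5, 0.4, -0.0]
gripper_width: 63.9
gripper_force: 0.0
```

apply_moves(delta_pos=[[-0.1,-0.2,0.2],[-0.216,-0.42,0.45],[-0.216,-0.42,0.45],[-0.216,-0.42,0.45],[-0.216,-0.42,0.45]], rot=[[0,0,0],[0,0,0],[0,0,0],[0,0,0],[0,0,0]], hand=[0.7,0.7,0.7,0.7,0.7])

```text
time_s: 8.25
ee_pos: [406.9, -51.0, 232.6]
ee_rot: [-180.0, 0.0, 19.7]
force: [-0.2, 1.0, -0.2]
gripper_width: 64.2
gripper_force: 0.0
```

Run:
```python
from h import *
w=wfix(grab('wrist'));save(w,'w3.png'); print(w['st']['ee_pos'],w['st']['ee_rot'])
measure(w,(215,370,90,235))
```

```text
[406.90341732 -50.98119811 232.59135645] [-1.79964988e+02  1.83143921e-02  1.96858554e+01]
chord 76.1 yaw 7.95 axis [433.7  -1.4]
coarse top -0.008000000000000007 140 skirt -0.0010000000000000009 78 fine -0.01200000000000001 186
```

View pics/w3.png

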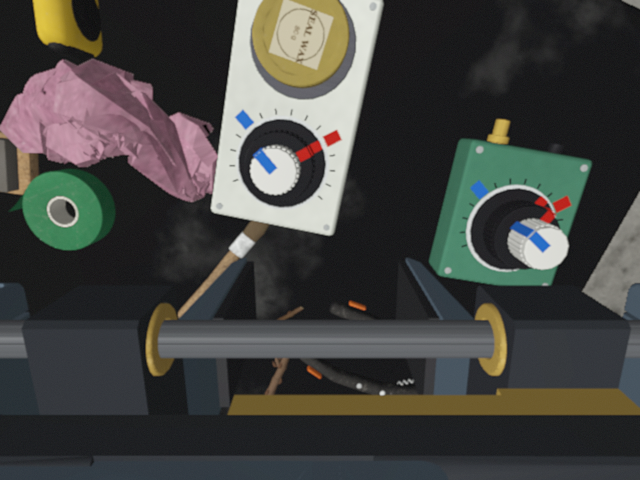

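The picture shows the red stripe at (315,150) pointing at the red mark (332,137), and the blue stripe at (264,160) pointing at the blue mark (244,119). Both are within about 0.01 rad, and the gripper is clear of everything.

```bash
python3 -c "
from workcell import env
print(env.job_done())"
```

```text
the job is handed in; nothing more can be done
None
```

The job is handed in: I set the coarse knob to the red mark, then the fine knob to the blue mark, and the last camera check put both within about 0.01 rad; the robot did not touch the mister.

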